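Set the spring-leaf detent of an indexing head

TASK

The spring-leaf detent of the small indexing head has gone slack. Push its red thumb pad straight down with 10 N to feel how far the leaf gives, turn the knurled brass thumbscrew clockwise until the pad gives about 4 mm under a 10 N push, and then prove the setting with a second 10 N push on the pad. Never push on the leaf with more than 18 N, do not shift the things lying round the head, and finish with pad and thumbscrew released.

Things in the scene. Friction and masses are not known exactly. Their poses are not given: they have to be found in the camera images.
- index_head: Grey cast indexing head, fixed: base 120 x 310 x 14 mm, origin under its middle. A spring leaf 18 mm wide runs along its y axis in plane x = 0, 60 mm up, from the rocker pivot (y +95 mm) to a nose (y -85 mm) that springs up into a gap of the gear above. Headstock and gear: y -125 to -45, x -25 to 72, top 142 mm. Cheeks and bridge under the thumbscrew: y 75 to 131, x -22 to 22, top 96 mm
- thumb_pad: Red ribbed pad riveted on the leaf at mid-span (head's y +5 mm), 22 x 24 x 6 mm; origin under its centre, top 66 to 67 mm above the bench as found, 69 mm once set. Its give is how far its centre sinks from rest when pushed there: 0.2 mm per N while the nose is still seated in the gap, then about 1 mm per N. As found it gives 7 to 9.5 mm under 10 N; there is room for 20 mm
- thumbscrew_grip (a point): Point on the upright axis of the round brass thumbscrew (head's y +107 mm), 120 mm above the bench, mid-height of its knurled grip (30 mm across, from 111 to 128 mm); does not turn with it. Clockwise from above tightens: one radian lessens the give under 10 N by about 4 mm. Takes 0.2 Nm, stays where left, 1.5 to 2.1 rad left clockwise at the start; its position cannot be seen
- leaf: The spring leaf with all that it carries (pad and nose); origin on the leaf 22 mm from the rocker pivot. More than 18 N on it would overstress it
- leaf_nose: The outer end of the leaf with the hardened nose, which presses upward into the tooth gap with 0.3 to 1.2 N as found and with 1.9 to 3 N (about 2.4 N) when the leaf is rightly set; origin 22 mm inward of the nose, at leaf height
- index_gear: The steel index gear, diameter 65 mm, on a level axle (along the head's x) above the nose; origin at its centre, 102 mm above the bench. It does not move
- hex_key_b: Black hexagon key 38 x 144 x 9 mm lying loose in front of the head; origin under its middle
- spare_bearing: Loose ball bearing, diameter 47 mm, 14 mm high, in front of the head; origin under its middle
- dial_gauge: White dial indicator 123 x 58 x 22 mm lying loose behind the head; origin under it, near its case

How it is judged:
On the way, in this order (a step that is already met when the one before it is completed fails the run):
1. the pad of the slack leaf is pushed with 10 N (8.5 to 11.5 N), held for 0.3 s (contact force between the fingers and thumb_pad between 8.5 and 11.5 N), for 0.3 s.
2. the thumbscrew is tightened so far that the free leaf presses its nose into the gear with 1.9 to 3 N (contact force between leaf_nose and index_gear between 1.9 and 3 N and contact force between the fingers and leaf below 0.3 N), for 0.2 s.
3. the second push of 10 N (8.5 to 11.5 N) on the pad, held for 0.3 s, leaves the pad's underside 56 to 62.5 mm above the bench (63 mm at rest, so a give of about 4 mm) (all of step 1 and z of thumb_pad in the frame of index_head between 0.056 and 0.0625 m), for 0.3 s.
At the end, for the whole second after the job is handed in: The leaf is free and at rest and presses its nose into the gear with 1.9 to 3 N, which is a give of the pad of about 4 mm (2.5 to 5 mm) under 10 N at its centre (contact force between leaf_nose and index_gear between 1.9 and 3 N and linear speed of thumb_pad below 0.01 m/s); the robot touches nothing.
It fails at once if more than 18 N on the leaf or its pad (contact force between any of the fingers, the arm and leaf above 18 N).
It fails at once if the hexagon key, the bearing or the dial indicator is shifted by more than 15 mm (distance of any of hex_key_b, spare_bearing, dial_gauge from where it was at the start of the episode above 0.015 m).
It also fails if it takes over 64 s, if anything falls off the work surface, if the arm or the gripper's body presses on something with over 40 N, if the wrist force passes 120 N, or if a joint passes its speed limit or range.

ROBOT

A 6-joint arm with a two-finger parallel gripper is mounted at the origin on a cart in front of the work surface, level with it; the furniture and walls round the work are solid. World frame = base frame: x ahead of the robot, y to its left, z up, the work surface at z = 0. Lengths are in m, angles in rad, forces in N, time in s.
With the tool pointing down it reaches from about 0.275 to 0.725 m from the base axis. Payload 15.9 kg.
Tool frame: the origin (TCP) lies between the finger pads; the fingertips stand 11 mm ahead of it and the grasp point (between the pads) lies 8 mm behind it (manip.tips_ahead is the distance from the TCP to the fingertips, in m); z points along the fingers, y is the direction in which the jaws open and shut (so a half turn about z gives the same grasp; the last joint's range is limited). The gripper opens to 85 mm and grips with 20 to 120 N. Pads are 22 mm wide; open, the fingers measure 114 mm over their backs; the gripper's body (76 mm by 85 mm) begins 54 mm behind the grasp point. The pads swing forward as they close: fully open they stand 13 mm farther back than shut.
Start: joints at [-1.346, 0.213, -0.034, 1.323, 0, 1.571], TCP at [0.111, -0.487, 0.242] pointing down, gripper open.
Joint ranges: [-2.98, 2.98], [-0.74, 1.72], [-1.14, 1.35], [-2.1, 2.04], [-1.57, 1.44], [-3.14, 3.14]. Speed limits (rad/s): [1.89, 1.89, 2.39, 2.57, 3.14, 3.14].

INTERFACE

Orientations are given as a unit quaternion [w, x, y, z].
In Python, from plant import manip gives the robot as it stands.
- The arm moves only by the shell command python3 -m handwheel 'ROWS' [FORCE]. ROWS is text: rows parted by semicolons, each of 7 numbers parted by spaces: the turn, a rotation vector about the tool's x, y, z in rad, then the shift along the tool's x, y, z in m, then the finger opening in m, from 0 to 0.0854. In form: rx ry rz tx ty tz hand; .... A call has 1 to 12 rows; each row shifts and turns the pose as measured when the row begins, along the tool's axes as they then stand; what a row does not reach is not made up. A row lasts 1/12 s, in which the tool goes at most 41.7 mm and 7.16 degrees, less where a joint would pass 70% of its speed; a pose out of reach is approached as far as the arm can. A call with a gripper value outside its range is refused whole. The fingers move at their own pace and stop on an object; FORCE is the grip in N (left out, the last holds). Time passes only in rows, so rows that do not move let the fingers close. It gives the time, the measured TCP pose, the force and the opening at its end, in the units of the state.
- manip.state(): the state, without advancing time (a new reading comes with each control period).
- manip.snapshot(name): name is "scene" or "top" or "wrist"; returns the picture (384x512x3 uint8, red, green, blue); there is no depth.
- manip.camera_info(name): a dict with "vertical_fov" (degrees; the focal length in pixels is half the picture's height over the tangent of half this angle, whatever the lens; pixels are square), "cx", "cy" (the principal point, pixels), "k1" (the pictures are not rectified: a ray, as slopes to the right and down, at radius r is drawn at 1 + k1 r^2 times it, then the intrinsics apply), "position" and "rotation" of the camera in the world; the wrist camera has in their place "tool_from_camera" (4x4, takes a point from camera to tool coordinates, whose origin is the TCP and whose axes are the flange's). Camera axes: x right, y down, z forward; pixel columns grow to the right and rows downward; lengths in m; the calibration is good to about 2 mm. A picture is of the moment at which its call begins: read the wrist's pose just before it. camera_info takes no time and is no camera call.
- manip.hand_in(): hands the job in, once; it reports no verdict.
The state is a dict: "t": time; "joints": joint angles; "joint_velocities": joint speeds; "tau": joint torques, N m; "ee_pos": TCP position; "tool_rot": TCP orientation; "wrist_force": force on the tool from outside, world axes, zero at the start; "moment": the same for the moment, N m; "width": opening from 0.0 (shut) to 1.0 (fully open).
Only numpy, scipy, OpenCV 4.12 (cv2) and the standard library are available. Lean on these libraries where they do the work, as an engineer would, in place of code of your own. Each camera call takes 0.05 s, during which the arm holds its last target. There are 200 camera calls.

## Working session

There is one attempt and no reset: what is moved stays moved. The work goes in short steps, Python scripts to look and compute and a shell command to move; the robot and the scene stay as the last step left them, time stands still between calls to the robot, and variables do not carry over. Pictures are saved under pics/ and viewed, about 8 in all and at most 12, crops included, and the job is handed in when it is done.

```bash
mkdir -p pics; ls
python3 - <<'E'
from plant import manip
import cv2,numpy as np
print(manip.state())
for n in("scene","top"):
    im=manip.snapshot(n); cv2.imwrite(f"pics/{n}0.png",im[:,:,::-1]); print(manip.camera_info(n))
print(manip.camera_info("wrist"), manip.tips_ahead)
E
```

```text
pics
{'t': 0.0, 'joints': array([-1.34599919e+00,  2.13351237e-01, -3.50247310e-02,  1.32350929e+00,
        2.29889475e-06,  1.57084174e+00]), 'joint_velocities': array([-9.77147377e-05,  2.76993857e-03,  1.30553005e-03, -5.35665118e-04,
        7.34713851e-04, -5.90686072e-04]), 'tau': array([-6.19977378e-03, -6.86161423e+01,  4.87117124e+01,  1.73596322e-02,
       -3.54640915e-04,  3.21259427e-05]), 'ee_pos': array([ 0.11138433, -0.48711053,  0.24183225]), 'tool_rot': array([-5.41159859e-04,  9.93692328e-01,  1.12139471e-01, -5.99387360e-05]), 'wrist_force': array([ 0.18690098, -0.20317654, -0.27077378]), 'moment': array([ 0.04867846, -0.01134403, -0.01451624]), 'width': 1.0013744781981015}
{'vertical_fov': 49.46921722582398, 'cx': 259.55858714098804, 'cy': 198.60878520538282, 'k1': -0.07215110572787835, 'position': array([0.02955264, 0.6912965 , 0.48383044]), 'rotation': array([ 0.17748531, -0.26236396,  0.80576767, -0.50040241])}
{'vertical_fov': 55.06949273771618, 'cx': 256.02956619136216, 'cy': 192.8355703275112, 'k1': -0.055373906399922825, 'position': array([0.32724234, 0.05141525, 0.91345809]), 'rotation': array([-0.07456488,  0.7053562 , -0.70064359,  0.07753231])}
{'vertical_fov': 67.30813778533324, 'cx': 257.4094908179076, 'cy': 193.39166176236452, 'k1': -0.07166835518329785, 'tool_from_camera': array([[-1.85936278e-04, -9.50000225e-01, -3.12249160e-01,
         8.04282599e-02],
       [ 9.99999344e-01, -5.29583355e-04,  1.01575341e-03,
         1.99389317e-04],
       [-1.13032793e-03, -3.12248766e-01,  9.49999700e-01,
        -1.31788377e-01],
       [ 0.00000000e+00,  0.00000000e+00,  0.00000000e+00,
         1.00000000e+00]])} 0.011
```

View pics/top0.png

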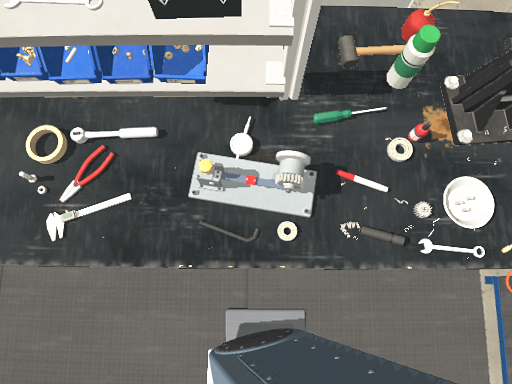

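View pics/scene0.png

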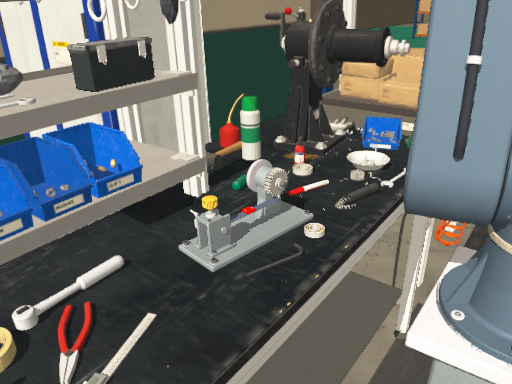

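The top view shows the head with its thumbscrew at about (205,165), the red pad at (251,180) and the gear at (290,170). The key (230,232) and bearing (287,231) lie in front, the dial gauge (242,143) behind. In the scene view the screw is at about (209,203) and the pad at (250,210).

```bash
cat > h.py <<'E'
from plant import manip
import cv2,numpy as np
from scipy.spatial.transform import Rotation as R
def rot(q): return R.from_quat([q[1],q[2],q[3],q[0]]).as_matrix()
def cam(n,st=None):
    c=manip.camera_info(n); f=192/np.tan(np.radians(c["vertical_fov"]/2))
    K=np.array([[f,0,c["cx"]],[0,f,c["cy"]],[0,0,1]])
    if n=="wrist":
        T=c["tool_from_camera"]; Rt=rot(st["tool_rot"]); M=Rt@T[:3,:3]; p=st["ee_pos"]+Rt@T[:3,3]
    else: M=rot(c["rotation"]); p=np.array(c["position"])
    return K,c["k1"],M,p
def ray(C,uv):
    K,k,M,p=C; s=cv2.undistortPoints(np.array([[uv]],float),K,np.array([k,0,0,0.]))[0,0]
    d=M@np.array([s[0],s[1],1]); return p,d/np.linalg.norm(d)
def plane(C,uv,z):
    p,d=ray(C,uv); return p+d*(z-p[2])/d[2]
def tri(r1,r2):
    (p,d),(q,e)=r1,r2; s=np.linalg.lstsq(np.c_[d,-e],q-p,rcond=None)[0]
    a,b=p+s[0]*d,q+s[1]*e; return (a+b)/2,np.linalg.norm(a-b)
def blobs(im,kind,box,amin=8):
    h=cv2.cvtColor(im,cv2.COLOR_RGB2HSV).astype(int); H,S,V=h[...,0],h[...,1],h[...,2]
    m=((H<8)|(H>172))&(S>150)&(V>90) if kind=="red" else (H>18)&(H<34)&(S>110)&(V>80)
    k=np.zeros(m.shape,bool); x0,y0,x1,y1=box; k[y0:y1,x0:x1]=1
    n,l,s,c=cv2.connectedComponentsWithStats((m&k).astype(np.uint8))
    return sorted([(int(s[i,4]),s[i,:4].tolist(),c[i].round(2).tolist()) for i in range(1,n) if s[i,4]>=amin],reverse=True)
E
python3 - <<'E'
from h import *
t=cv2.imread("pics/top0.png")[:,:,::-1].copy(); s=cv2.imread("pics/scene0.png")[:,:,::-1].copy()
ct,cs=cam("top"),cam("scene")
P={}
for k,bt,bs,z in(("red",(235,165,270,195),(230,195,265,225),.066),("yel",(190,150,222,178),(190,185,228,215),.12)):
    a,b=blobs(t,k,bt),blobs(s,k,bs); print(k,a,b)
    print(plane(ct,a[0][2],z),plane(cs,b[0][2],z),tri(ray(ct,a[0][2]),ray(cs,b[0][2])))
E
```

```text
red [(71, [246, 175, 10, 10], [250.25, 179.45])] [(71, [242, 206, 14, 8], [248.2, 209.65])]
[0.54521262 0.06234202 0.066     ] [0.5424324  0.06613354 0.066     ] (array([0.5457531 , 0.06230071, 0.06341936]), np.float64(0.0002811351433614545))
yel [(42, [201, 160, 11, 13], [207.88, 167.33])] [(206, [202, 195, 16, 15], [209.57, 201.87])]
[0.55867541 0.15685926 0.12      ] [0.56044182 0.1639522  0.12      ] (array([0.56191461, 0.15891739, 0.11677254]), np.float64(0.005374495397241204))
```

```bash
python3 -m handwheel '0 0 0 .0312 -.0251 0 0;0 0 0 .0312 -.0251 0 0;0 0 0 .0312 -.0251 0 0;0 0 0 .0312 -.0251 0 0;0 0 0 .0312 -.0251 0 0;0 0 0 .0312 -.0251 0 0;0 0 0 .0312 -.0251 0 0;0 0 0 .0312 -.0251 0 0;0 0 0 .0312 -.0251 0 0;0 0 0 .0312 -.0251 0 0;0 0 0 .0312 -.0251 0 0;0 0 0 0 0 0 0'
```

```text
t: 1.1
ee_pos: [0.3919, -0.1261, 0.2388]
tool_rot: [-0.003, 0.994, 0.109, -0.001]
wrist_force: [-0.9, -1.7, -1.7]
width: -0.0
```

```bash
python3 -m handwheel '0 0 -.12 0 0 0 0;0 0 -.12 0 0 0 0;0 0 -.12 0 0 0 0;0 0 -.12 0 0 0 0;0 0 -.12 0 0 0 0;0 0 -.12 0 0 0 0;0 0 -.12 0 0 0 0;0 0 -.12 0 0 0 0;0 0 -.12 0 0 0 0;0 0 -.12 0 0 0 0;0 0 0 0 0 0 0'; python3 -c "
from h import *
s=manip.state();print(s['joints'],s['ee_pos'],rot(s['tool_rot']))"
```

```text
t: 2.02
ee_pos: [0.3918, -0.1216, 0.2359]
tool_rot: [-0.005, 0.741, 0.671, -0.001]
wrist_force: [-0.2, 0.1, -0.4]
width: 0.003
[-0.30422174  0.03954414 -0.25059     1.29090649  0.00427727  1.36589184] [ 0.3917841  -0.12164213  0.23594127] [[ 0.09920249  0.99503103 -0.00849236]
 [ 0.9950475  -0.09914311  0.00714946]
 [ 0.00627197 -0.00915955 -0.99993838]]
```

```bash
python3 -m handwheel '-.009 -.006 .066 0 0 0 0;0 0 0 .0331 .0225 .008 0;0 0 0 .0331 .0225 .008 0;0 0 0 .0331 .0225 .008 0;0 0 0 .0331 .0225 .008 0;0 0 0 .0331 .0225 .008 0;0 0 0 .02 .0125 0 0;0 0 0 0 0 0 0;0 0 0 0 0 0 0'
cat > look.py <<'E'
import sys
from h import *
s=manip.state(); im=manip.snapshot("wrist"); cv2.imwrite(f"pics/{sys.argv[1]}.png",im[:,:,::-1])
c=cam("wrist",s); print(s['joints'].round(3),s['ee_pos'].round(4)); print(rot(s['tool_rot']).round(4))
for k,z in(("red",.0665),("yel",.128)):
    for a in blobs(im,k,(0,0,512,384),60)[:3]: print(k,a,plane(c,a[2],z).round(4))
E
python3 look.py w1
```

```text
t: 2.77
ee_pos: [0.5534, 0.0439, 0.1918]
tool_rot: [0.0, 0.779, 0.627, -0.001]
wrist_force: [-0.2, 0.4, 0.7]
width: 0.003
[ 0.08   0.342  0.01   1.241 -0.002  1.865] [0.5534 0.0439 0.1918]
[[ 0.2126  0.9771 -0.0017]
 [ 0.9771 -0.2126 -0.0018]
 [-0.0021 -0.0013 -1.    ]]
red (542, [233, 158, 25, 26], [245.0, 170.41]) [0.5463 0.0631 0.0665]
yel (1713, [206, 11, 48, 53], [230.21, 38.88]) [0.562  0.1608 0.128 ]
yel (243, [14, 350, 22, 26], [25.26, 360.77]) [ 0.2957 -0.0626  0.128 ]
```

View pics/w1.png

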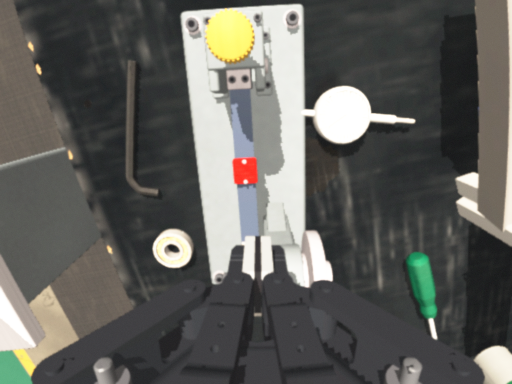

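```bash
python3 -m handwheel '0 0 -.055 .0173 -.011 0 0;0 0 0 0 0 0 0;0 0 0 0 0 .022 0;0 0 0 0 0 .022 0;0 0 0 0 0 .022 0;0 0 0 0 0 .022 0;0 0 0 0 0 0 0;0 0 0 0 0 0 0;0 0 0 0 0 0 0' ;python3 look.py w2
```

```text
t: 3.57
ee_pos: [0.5429, 0.0556, 0.1057]
tool_rot: [0.002, 0.769, 0.64, 0.0]
wrist_force: [-0.9, -0.2, 0.4]
width: 0.001
[ 0.103  0.367 -0.179  1.023 -0.003  1.857] [0.5429 0.0556 0.1057]
[[ 0.1813  0.9834  0.0028]
 [ 0.9834 -0.1813 -0.0023]
 [-0.0017  0.0032 -1.    ]]
red (1097, [242, 198, 34, 36], [259.01, 215.57]) [0.5459 0.0639 0.0665]
yel (4373, [210, 0, 89, 63], [254.23, 26.06]) [0.561  0.1585 0.128 ]
yel (331, [0, 347, 24, 37], [9.2, 368.47]) [0.3938 0.0218 0.128 ]
```

View pics/w2.png

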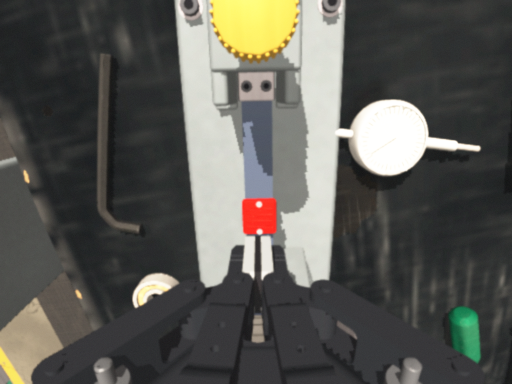

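```bash
python3 -m handwheel '.003 -.002 -.02 .0084 .0015 0 0;0 0 0 0 0 .01 0;0 0 0 0 0 .01 0;0 0 0 0 0 0 0;0 0 0 0 0 0 0;0 0 0 0 0 0 0'
cat > st.py <<'E'
from h import *
s=manip.state(); print(s['t'],s['joints'].round(3),s['ee_pos'].round(5),s['wrist_force'].round(2),s['moment'].round(3)); print(rot(s['tool_rot']).round(4).tolist())
E
python3 st.py
```

```text
t: 4.12
ee_pos: [0.5489, 0.0647, 0.0877]
tool_rot: [0.003, 0.762, 0.648, 0.001]
wrist_force: [-0.1, 0.7, -0.7]
width: -0.005
4.1167 [ 0.119  0.392 -0.19   0.984 -0.004  1.851] [0.54891 0.06466 0.08766] [-0.07  0.68 -0.71] [0.017 0.003 0.016]
[[0.16, 0.9871, 0.0056], [0.9871, -0.16, -0.0032], [-0.0022, 0.006, -1.0]]
```

```bash
python3 -m handwheel '.006 .002 0 -.0017 -.0028 .004 0;0 0 0 0 0 0 0;0 0 0 0 0 0 0;0 0 0 0 0 0 0' >/dev/null; python3 st.py; python3 -m handwheel '0 0 0 0 0 0 0;0 0 0 0 0 0 0'>/dev/null;python3 st.py;  python3 -m handwheel '0 0 0 0 0 .004 0;0 0 0 0 0 0 0;0 0 0 0 0 0 0'>/dev/null; python3 st.py
```

```text
4.45 [ 0.115  0.394 -0.199  0.979  0.     1.847] [0.54542 0.06315 0.08336] [ 0.07 -0.36  0.27] [-0.032 -0.041 -0.058]
[[0.1603, 0.9871, -0.0009], [0.9871, -0.1603, 0.0001], [-0.0001, -0.0009, -1.0]]
4.6167 [ 0.115  0.393 -0.199  0.979  0.     1.847] [0.54554 0.06307 0.08357] [-0.05 -0.99  0.27] [ 0.02  -0.028 -0.055]
[[0.1605, 0.987, -0.0006], [0.987, -0.1605, 0.0001], [0.0, -0.0006, -1.0]]
4.8667 [ 0.115  0.397 -0.205  0.969  0.     1.847] [0.54574 0.06309 0.07937] [-0.29  0.05  0.36] [-0.021 -0.008 -0.014]
[[0.1605, 0.987, -0.0], [0.987, -0.1605, 0.0002], [0.0002, -0.0001, -1.0]]
```

```bash
sed -i 's/^from h import \*$/from h import */; s/; print(rot.*$//' st.py; for i in 1 2 3 ; do python3 -m handwheel '0 0 0 0 0 .002 0;0 0 0 0 0 0 0;0 0 0 0 0 0 0'>/dev/null; python3 st.py; done
```

```text
5.1167 [ 0.115  0.399 -0.208  0.963  0.     1.847] [0.54586 0.06314 0.07721] [0.36 0.07 1.09] [0.018 0.    0.015]
5.3667 [ 0.115  0.4   -0.211  0.959 -0.     1.847] [0.54607 0.06295 0.07537] [-0.65 -0.72  2.74] [-0.043  0.2   -0.056]
5.6167 [ 0.115  0.402 -0.214  0.954 -0.     1.847] [0.54618 0.06284 0.07364] [-1.1   0.27  4.69] [-0.07   0.344 -0.03 ]
```

```bash
for i in 1 2 ; do python3 -m handwheel '0 0 0 0 0 .002 0;0 0 0 0 0 0 0;0 0 0 0 0 0 0'>/dev/null; python3 st.py; done;  python3 -m handwheel '0 0 0 0 0 .001 0;0 0 0 0 0 0 0;0 0 0 0 0 0 0'>/dev/null; python3 st.py
```

```text
5.8667 [ 1.150e-01  4.030e-01 -2.170e-01  9.490e-01 -1.000e-03  1.847e+00] [0.54632 0.06273 0.07202] [-1.86 -1.43  7.12] [-0.135  0.374 -0.013]
6.1167 [ 1.150e-01  4.040e-01 -2.190e-01  9.450e-01 -1.000e-03  1.847e+00] [0.54643 0.06268 0.07066] [-3.16 -1.37  8.  ] [-0.144  0.545 -0.001]
6.3667 [ 1.150e-01  4.040e-01 -2.200e-01  9.440e-01 -1.000e-03  1.847e+00] [0.54648 0.0627  0.0704 ] [-3.05 -1.41  8.43] [-0.213  0.596  0.061]
```

```bash
python3 -m handwheel '0 0 0 0 -.0005 .0016 0;0 0 0 0 0 0 0'>/dev/null; python3 st.py; for i in 1 2 3 ; do python3 -m handwheel '0 0 0 0 0 0 0'>/dev/null; python3 st.py; done
```

```text
6.5333 [ 1.150e-01  4.030e-01 -2.230e-01  9.400e-01 -1.000e-03  1.847e+00] [0.54631 0.0627  0.06949] [-2.67 -2.6   9.58] [-0.262  0.483  0.033]
6.6167 [ 1.150e-01  4.030e-01 -2.230e-01  9.400e-01 -1.000e-03  1.847e+00] [0.54645 0.0627  0.06982] [-2.58 -1.06  8.57] [-0.223  0.593  0.013]
6.7 [ 1.150e-01  4.020e-01 -2.230e-01  9.410e-01 -1.000e-03  1.847e+00] [0.54648 0.06266 0.07013] [-3.01 -0.97  8.97] [-0.177  0.609 -0.02 ]
6.7833 [ 1.150e-01  4.020e-01 -2.230e-01  9.410e-01 -1.000e-03  1.847e+00] [0.5465  0.06267 0.07042] [-2.59 -0.98  8.61] [-0.158  0.613 -0.027]
```

```bash
for i in 1 2 3 4 5 6; do python3 -m handwheel '0 0 0 0 -.0003 .0013 0'>/dev/null; python3 st.py; done
```

```text
6.8667 [ 1.150e-01  4.020e-01 -2.250e-01  9.380e-01 -1.000e-03  1.847e+00] [0.54639 0.0627  0.06958] [-3.19 -2.06  9.35] [-0.239  0.536  0.056]
6.95 [ 1.150e-01  4.020e-01 -2.270e-01  9.350e-01 -1.000e-03  1.847e+00] [0.5463  0.0627  0.06866] [-3.15 -0.83 10.18] [-0.326  0.425 -0.023]
7.0333 [ 1.150e-01  4.020e-01 -2.290e-01  9.320e-01 -1.000e-03  1.848e+00] [0.5463  0.06272 0.06778] [-2.61 -1.83 10.16] [-0.326  0.43   0.006]
7.1167 [ 1.150e-01  4.020e-01 -2.320e-01  9.290e-01 -1.000e-03  1.848e+00] [0.5463  0.06274 0.06694] [-3.07 -1.22 11.19] [-0.259  0.522  0.024]
7.2 [ 0.115  0.403 -0.234  0.925 -0.002  1.848] [0.54634 0.06272 0.06613] [-2.82 -1.85 12.7 ] [-0.375  0.562  0.056]
7.2833 [ 0.115  0.403 -0.236  0.922 -0.002  1.848] [0.54644 0.06277 0.06541] [-3.98 -3.04 12.76] [-0.23   0.642 -0.004]
```

```bash
python3 -m handwheel '0 0 0 0 0 -.0020 0'>/dev/null; python3 st.py; for i in 1 2 3 4 5 6; do python3 -m handwheel '0 0 0 0 -.0002 .0003 0'>/dev/null; python3 st.py; done
```

```text
7.3667 [ 0.115  0.4   -0.233  0.927 -0.002  1.848] [0.54644 0.06271 0.06754] [-2.94 -2.09 11.84] [-0.358  0.647  0.002]
7.45 [ 0.115  0.399 -0.233  0.927 -0.002  1.848] [0.54657 0.06267 0.068  ] [-3.54 -2.63 10.66] [-0.253  0.762  0.01 ]
7.5333 [ 0.115  0.399 -0.234  0.926 -0.002  1.848] [0.54645 0.06268 0.06814] [-2.87 -2.44 10.71] [-0.26   0.664  0.045]
7.6167 [ 0.115  0.398 -0.235  0.926 -0.002  1.848] [0.54643 0.06268 0.06829] [-3.02 -0.85 10.35] [-0.225  0.672 -0.002]
7.7 [ 0.115  0.397 -0.235  0.925 -0.002  1.848] [0.54636 0.06269 0.06843] [-3.5  -1.91  9.75] [-0.23   0.553 -0.02 ]
7.7833 [ 0.116  0.397 -0.236  0.925 -0.002  1.848] [0.54636 0.0627  0.06859] [-3.06 -2.   10.48] [-0.26   0.594  0.052]
7.8667 [ 0.116  0.396 -0.237  0.924 -0.002  1.848] [0.5463  0.06269 0.06869] [-3.18 -1.43 10.67] [-0.281  0.577  0.085]
```

```bash
python3 -m handwheel '0 0 0 0 -.0002 -.0004 0'>/dev/null; python3 st.py; for i in 1 2 3 4 5 6; do python3 -m handwheel '0 0 0 0 -.0002 .0006 0'>/dev/null; python3 st.py; done
```

```text
7.95 [ 0.116  0.395 -0.237  0.925 -0.002  1.849] [0.5462  0.06269 0.06941] [-3.49 -2.22  8.85] [-0.259  0.531 -0.013]
8.0333 [ 0.116  0.394 -0.237  0.924 -0.003  1.849] [0.54625 0.06269 0.06933] [-2.57 -2.3   9.17] [-0.262  0.512 -0.   ]
8.1167 [ 0.116  0.394 -0.239  0.922 -0.003  1.849] [0.54626 0.06272 0.06914] [-3.33 -0.95 10.08] [-0.284  0.581 -0.048]
8.2 [ 0.116  0.394 -0.24   0.921 -0.003  1.849] [0.54627 0.0627  0.06893] [-2.31 -1.6   9.82] [-0.285  0.538  0.032]
8.2833 [ 0.116  0.393 -0.241  0.92  -0.003  1.849] [0.54625 0.06273 0.06875] [-2.27 -1.72 10.39] [-0.232  0.565  0.016]
8.3667 [ 0.116  0.393 -0.242  0.918 -0.003  1.849] [0.54627 0.06271 0.06855] [-3.56 -1.78 10.13] [-0.312  0.563  0.026]
8.45 [ 0.116  0.393 -0.243  0.917 -0.003  1.849] [0.54627 0.06269 0.06837] [-3.07 -1.1  10.21] [-0.29   0.56   0.011]
```

```bash
python3 -m handwheel '0 0 0 0 0 -.01 0;0 0 0 0 0 -.025 0;0 0 0 0 0 -.035 0;0 0 0 0 0 -.035 .0854;0 0 0 .034 0 -.015 .0854;0 0 0 .034 0 0 .0854;0 0 0 .034 0 0 .0854;0 0 -.12 0 0 0 .0854;0 0 -.12 0 0 0 .0854;0 0 -.12 0 0 0 .0854;0 0 -.12 0 0 0 .0854;0 0 -.12 0 0 0 .0854'; python3 -m handwheel '0 0 -.12 0 0 0 .0854;0 0 -.1 0 0 0 .0854;0 0 0 0 0 0 .0854;0 0 0 0 0 0 .0854' 30; python3 look.py w3
```

```text
t: 9.45
ee_pos: [0.56, 0.1698, 0.1975]
tool_rot: [0.007, 0.532, 0.847, 0.006]
wrist_force: [-0.1, -0.8, -0.4]
width: 0.999
t: 9.78
ee_pos: [0.5596, 0.1703, 0.1981]
tool_rot: [0.008, 0.429, 0.903, 0.005]
wrist_force: [0.9, 0.2, 0.7]
width: 1.002
[ 0.297  0.383  0.085  1.254 -0.002  1.184] [0.5596 0.1703 0.1981]
[[-0.631   0.7756  0.0186]
 [ 0.7757  0.6311  0.0033]
 [-0.0092  0.0165 -0.9998]]
red (463, [443, 0, 19, 33], [452.33, 15.38]) [0.5949 0.3937 0.0665]
red (384, [476, 0, 15, 28], [482.83, 13.27]) [0.6146 0.415  0.0665]
red (336, [172, 241, 23, 25], [181.38, 253.12]) [0.5463 0.0649 0.0665]
yel (1265, [232, 195, 40, 40], [251.76, 214.66]) [0.5599 0.1651 0.128 ]
```

View pics/w3.png

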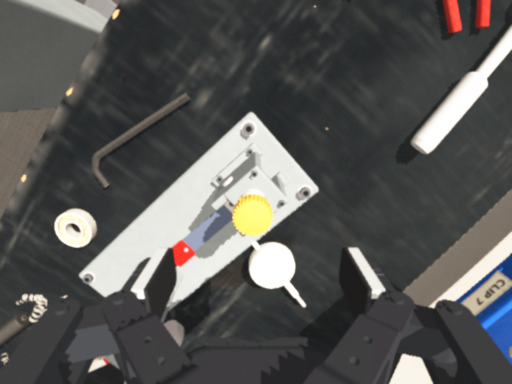

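```bash
python3 -m handwheel '.0165 .009 0 -.006 -.0029 0 .0854;0 0 0 0 0 .02 .0854;0 0 0 0 0 .02 .0854;0 0 0 0 0 0 .0854;0 0 0 0 0 0 .0854;0 0 0 0 0 0 .0854'; python3 look.py w4
```

```text
t: 10.33
ee_pos: [0.5616, 0.1638, 0.1589]
tool_rot: [0.0, 0.437, 0.899, 0.0]
wrist_force: [-0.1, -1.6, 0.2]
width: 1.003
[0.284 0.413 0.031 1.187 0.    1.189] [0.5616 0.1638 0.1589]
[[-6.173e-01  7.868e-01  7.000e-04]
 [ 7.868e-01  6.173e-01  4.000e-04]
 [-1.000e-04  8.000e-04 -1.000e+00]]
red (275, [174, 257, 18, 28], [180.53, 269.99]) [0.5482 0.0678 0.0665]
red (234, [476, 0, 18, 16], [484.3, 6.6]) [0.5996 0.3833 0.0665]
yel (1912, [233, 205, 49, 51], [257.26, 230.11]) [0.5601 0.1655 0.128 ]
```

```bash
python3 -m handwheel '0 0 0 .0008 0 .016 .0854;0 0 0 0 0 .016 .0854;0 0 0 0 0 .014 .0854;0 0 0 0 0 0 .04;0 0 0 0 0 0 .04;0 0 0 0 0 0 .04;0 0 0 0 0 0 .04'; python3 st.py; python3 look.py w5
```

```text
t: 10.97
ee_pos: [0.5652, 0.166, 0.1203]
tool_rot: [0.004, 0.439, 0.899, 0.004]
wrist_force: [-0.4, 0.1, -0.1]
width: 0.472
10.9667 [ 0.286  0.432 -0.041  1.085  0.     1.194] [0.56515 0.16596 0.12026] [-0.41  0.05 -0.14] [-0.053 -0.036 -0.029]
[ 0.286  0.432 -0.041  1.085  0.     1.194] [0.5652 0.166  0.1203]
[[-0.6148  0.7886  0.0114]
 [ 0.7887  0.6148  0.0036]
 [-0.0041  0.0112 -0.9999]]
red (78, [151, 282, 14, 8], [157.28, 285.76]) [0.5393 0.0747 0.0665]
yel (3057, [218, 230, 63, 64], [248.71, 261.14]) [0.5592 0.1664 0.128 ]
```

View pics/w5.png

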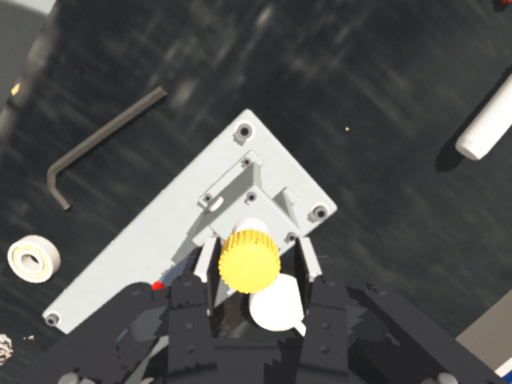

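```bash
python3 -m handwheel '.0112 .004 0 .001 -.0043 .007 .04;0 0 0 0 0 0 .04;0 0 0 0 0 0 .04;0 0 0 0 0 0 .04'; python3 st.py
```

```text
t: 11.35
ee_pos: [0.5617, 0.1642, 0.1143]
tool_rot: [0.001, 0.439, 0.899, 0.0]
wrist_force: [0.4, -0.3, -0.4]
width: 0.469
11.35 [ 0.284  0.438 -0.048  1.083 -0.     1.193] [0.5617  0.16416 0.11431] [ 0.45 -0.27 -0.44] [-0.033  0.017 -0.023]
```

```bash
python3 -m handwheel '0 0 0 0 0 .001 .02;0 0 0 0 0 0 .02;0 0 0 0 0 0 .02;0 0 0 0 0 0 .02;0 0 0 0 0 0 .02;0 0 0 0 0 0 .02' 40; python3 st.py
```

```text
t: 11.85
ee_pos: [0.5614, 0.1638, 0.1138]
tool_rot: [0.001, 0.439, 0.898, 0.0]
wrist_force: [-0.3, -0.5, 1.6]
width: 0.334
11.85 [ 2.840e-01  4.380e-01 -5.000e-02  1.082e+00 -1.000e-03  1.193e+00] [0.56138 0.16383 0.11381] [-0.34 -0.51  1.58] [-0.074  0.194  0.03 ]
```

```bash
python3 -m handwheel '0 0 .1 0 0 0 .02;0 0 .11 0 0 0 .02;0 0 .11 0 0 0 .02;0 0 .11 0 0 0 .02;0 0 .11 0 0 0 .02;0 0 .11 0 0 0 .02;0 0 .11 0 0 0 .02;0 0 .11 0 0 0 .02;0 0 .11 0 0 0 .02;0 0 0 0 0 0 .02;0 0 0 0 0 0 .02'; python3 st.py
```

```text
t: 12.77
ee_pos: [0.5617, 0.1639, 0.1138]
tool_rot: [0.001, 0.822, 0.569, 0.001]
wrist_force: [-0.4, -1.6, 1.4]
width: 0.335
12.7667 [ 2.850e-01  4.380e-01 -4.900e-02  1.082e+00 -1.000e-03  2.216e+00] [0.56174 0.16392 0.11381] [-0.42 -1.58  1.45] [-0.021  0.154 -0.061]
```

```bash
python3 -m handwheel '0 0 .08 0 0 0 .02;0 0 .075 0 0 0 .02;0 0 0 0 0 0 .02;0 0 0 0 0 0 .02;0 0 0 0 0 0 .02'; python3 st.py
```

```text
t: 13.18
ee_pos: [0.5618, 0.1639, 0.1138]
tool_rot: [0.001, 0.86, 0.51, 0.001]
wrist_force: [-0.5, 0.2, 1.1]
width: 0.34
13.1833 [ 2.840e-01  4.380e-01 -4.900e-02  1.082e+00 -1.000e-03  2.356e+00] [0.56176 0.16387 0.11381] [-0.48  0.19  1.12] [ 0.007  0.124 -0.143]
```

```bash
python3 -m handwheel '0 0 0 0 0 0 .055;0 0 0 0 0 0 .055;0 0 0 0 0 0 .055;0 0 0 0 0 -.02 .055;0 0 0 0 0 -.03 .055;0 0 0 0 0 -.03 .055;0 0 -.115 0 0 0 .03;0 0 -.115 0 0 0 0;0 0 -.11 0 0 0 0;0 0 0 0 0 0 0;0 0 0 0 0 0 0'; python3 look.py w6
```

```text
t: 14.1
ee_pos: [0.5613, 0.164, 0.1974]
tool_rot: [0.001, 0.753, 0.658, 0.0]
wrist_force: [0.5, 0.0, -0.0]
width: 0.003
[ 2.850e-01  3.990e-01  1.070e-01  1.278e+00 -1.000e-03  1.991e+00] [0.5613 0.164  0.1974]
[[ 1.349e-01  9.909e-01  1.100e-03]
 [ 9.909e-01 -1.349e-01 -8.000e-04]
 [-6.000e-04  1.200e-03 -1.000e+00]]
yel (1305, [238, 188, 40, 43], [258.0, 209.03]) [0.5623 0.1653 0.128 ]
```

View pics/w6.png

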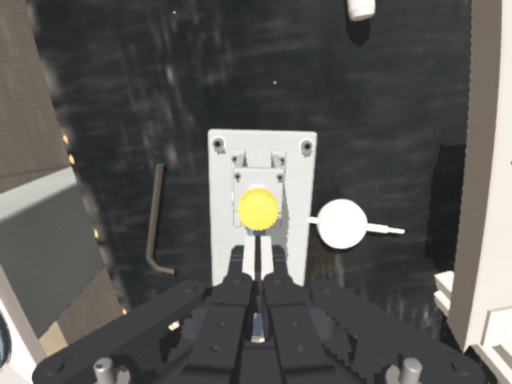

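The screw is released and clear (258,209). The key and dial gauge look undisturbed.

```bash
python3 -m handwheel '0 0 0 -.034 -.0006 0 0;0 0 0 -.034 -.0006 0 0;0 0 0 -.0338 -.0005 0 0;0 0 .025 0 0 0 0;0 0 0 0 0 0 0;0 0 0 0 0 .03 0;0 0 0 0 0 .03 0;0 0 0 0 0 .03 0;0 0 0 0 0 .008 0;0 0 0 0 0 0 0;0 0 0 0 0 0 0;0 0 0 0 0 0 0'; python3 st.py; python3 -c "
from h import *
print(rot(manip.state()['tool_rot']).round(4))"
```

```text
t: 15.15
ee_pos: [0.5456, 0.0623, 0.0969]
tool_rot: [0.001, 0.769, 0.639, 0.001]
wrist_force: [0.2, -0.1, -0.2]
width: 0.002
15.15 [ 1.140e-01  3.800e-01 -1.820e-01  1.006e+00 -1.000e-03  1.868e+00] [0.54563 0.06227 0.09688] [ 0.19 -0.14 -0.19] [-0.003 -0.03  -0.014]
[[ 1.822e-01  9.833e-01  2.200e-03]
 [ 9.833e-01 -1.822e-01 -4.000e-04]
 [ 0.000e+00  2.200e-03 -1.000e+00]]
```

```bash
python3 -m handwheel '.002 0 -.02 .0012 0 .006 0;0 0 0 0 0 .007 0;0 0 0 0 0 0 0;0 0 0 0 0 0 0;0 0 0 0 0 0 0' >/dev/null; python3 st.py; for i in 1 2 3; do python3 -m handwheel '0 0 0 0 0 .001 0;0 0 0 0 0 0.0003 0'>/dev/null; python3 st.py; done
```

```text
15.5667 [ 0.117  0.391 -0.194  0.98   0.     1.848] [0.54871 0.06441 0.08686] [ 0.24  1.15 -0.5 ] [ 0.051 -0.048  0.005]
15.7333 [ 0.117  0.392 -0.195  0.977  0.     1.849] [0.54902 0.06441 0.08599] [-0.38  0.04  0.27] [-0.023  0.073  0.095]
15.9 [ 0.117  0.393 -0.197  0.974  0.     1.849] [0.54914 0.06435 0.08481] [-0.08  0.5  -0.16] [ 0.018  0.014 -0.012]
16.0667 [ 0.117  0.394 -0.199  0.971  0.     1.849] [0.54915 0.06432 0.08342] [-0.65 -0.27  0.3 ] [-0.033  0.01  -0.028]
```

```bash
python3 -m handwheel '.005 0.001 0 -.0014 -.0032 0 0;0 0 0 0 0 0 0;0 0 0 0 0 0 0' >/dev/null; python3 st.py; for i in 1 2 3 4; do python3 -m handwheel '0 0 0 0 0 .001 0;0 0 0 0 0 0.0003 0'>/dev/null; python3 st.py; done;python3 -c "
from h import *
print(rot(manip.state()['tool_rot']).round(4))"
```

```text
16.3167 [ 0.114  0.391 -0.204  0.974  0.003  1.846] [0.5453  0.06333 0.08325] [-0.22 -0.05 -0.28] [ 0.038 -0.051  0.086]
16.4833 [ 0.114  0.392 -0.206  0.971  0.003  1.846] [0.54527 0.06329 0.08194] [ 0.4  -0.69 -0.51] [-0.001  0.027  0.059]
16.65 [ 0.114  0.393 -0.208  0.967  0.003  1.846] [0.54532 0.06328 0.0805 ] [-0.08  0.07  0.13] [-0.009 -0.01   0.017]
16.8167 [ 0.114  0.394 -0.21   0.964  0.003  1.846] [0.54545 0.06327 0.0792 ] [-1.77 -0.55  4.51] [-0.124  0.233  0.027]
16.9833 [ 0.114  0.395 -0.211  0.961  0.002  1.846] [0.54579 0.06321 0.07834] [-1.98  0.08  6.8 ] [-0.196  0.341 -0.011]
[[ 0.1607  0.987   0.0032]
 [ 0.987  -0.1607  0.0027]
 [ 0.0032  0.0028 -1.    ]]
```

```bash
for i in 1 2 3 ; do python3 -m handwheel '0 0 0 0 -.0003 .0012 0'>/dev/null; python3 st.py; done
```

```text
17.0667 [ 0.114  0.395 -0.213  0.958  0.002  1.846] [0.54584 0.06318 0.07761] [-2.79 -1.83  8.84] [-0.381  0.436 -0.019]
17.15 [ 0.114  0.395 -0.215  0.955  0.002  1.847] [0.54578 0.06312 0.07676] [-1.46 -1.35  9.6 ] [-0.286  0.416  0.006]
17.2333 [ 1.140e-01  3.950e-01 -2.170e-01  9.520e-01  1.000e-03  1.847e+00] [0.54583 0.06302 0.07604] [-2.1  -1.72  9.83] [-0.292  0.477 -0.008]
```

```bash
for i in 1 2 3 4 5 6 7; do python3 -m handwheel '0 0 0 0 -.0002 .0004 0'>/dev/null; python3 st.py; done
```

```text
17.3167 [ 1.140e-01  3.950e-01 -2.180e-01  9.510e-01  1.000e-03  1.847e+00] [0.54586 0.06301 0.07604] [-2.   -0.9  10.24] [-0.173  0.516 -0.004]
17.4 [ 1.140e-01  3.940e-01 -2.190e-01  9.500e-01  1.000e-03  1.847e+00] [0.54596 0.06301 0.07615] [-2.43 -0.37  9.96] [-0.109  0.605  0.023]
17.4833 [ 1.140e-01  3.930e-01 -2.200e-01  9.500e-01  1.000e-03  1.847e+00] [0.54599 0.063   0.07623] [-2.27 -0.5   9.06] [-0.13   0.579  0.011]
17.5667 [ 1.140e-01  3.930e-01 -2.200e-01  9.490e-01  1.000e-03  1.847e+00] [0.54601 0.063   0.07638] [-2.76 -1.12  9.46] [-0.163  0.623  0.04 ]
17.65 [ 1.140e-01  3.920e-01 -2.210e-01  9.480e-01  1.000e-03  1.847e+00] [0.54598 0.06303 0.07641] [-2.71 -0.98  8.83] [-0.16   0.616  0.004]
17.7333 [ 1.150e-01  3.910e-01 -2.220e-01  9.470e-01  1.000e-03  1.847e+00] [0.54601 0.06301 0.07653] [-2.99 -0.99  8.52] [-0.131  0.535  0.02 ]
17.8167 [ 1.150e-01  3.910e-01 -2.230e-01  9.460e-01  1.000e-03  1.847e+00] [0.54595 0.06305 0.07659] [-3.19 -1.44  9.87] [-0.18   0.559  0.069]
```

```bash
for i in 1 2 3 4 5 6; do python3 -m handwheel '0 0 0 0 -.0002 .0007 0'>/dev/null; python3 st.py; done
```

```text
17.9 [ 1.150e-01  3.900e-01 -2.240e-01  9.450e-01  1.000e-03  1.847e+00] [0.54597 0.06304 0.0764 ] [-3.05 -1.24  9.09] [-0.229  0.554  0.077]
17.9833 [ 0.115  0.39  -0.225  0.944  0.     1.847] [0.54593 0.06301 0.07618] [-3.08 -0.91  9.23] [-0.185  0.592  0.028]
18.0667 [ 0.115  0.39  -0.226  0.942  0.     1.848] [0.54596 0.063   0.07598] [-3.21 -2.04 10.28] [-0.199  0.693  0.109]
18.15 [ 0.115  0.389 -0.227  0.941  0.     1.848] [0.54596 0.06297 0.07578] [-3.11 -1.02 10.42] [-0.182  0.619 -0.002]
18.2333 [ 0.115  0.389 -0.228  0.939 -0.     1.848] [0.54596 0.06295 0.07558] [-3.33 -0.95 11.08] [-0.188  0.594  0.038]
18.3167 [ 0.115  0.388 -0.23   0.938 -0.     1.848] [0.54599 0.06295 0.0754 ] [-3.08 -1.3  10.76] [-0.215  0.645  0.014]
```

Pad gives about 4 mm at 10 N, held well over 0.3 s. Retreat and check.

```bash
python3 -m handwheel '0 0 0 0 0 -.008 0;0 0 0 0 0 -.03 0;0 0 0 0 0 -.035 0;0 0 0 0 0 -.035 0;0 0 0 0 0 -.02 0;0 0 0 0 0 0 0;0 0 0 0 0 0 0;0 0 0 0 0 0 0;0 0 0 0 0 0 0;0 0 0 0 0 0 0'
python3 - <<'E'
from h import *
cv2.imwrite("pics/top1.png",np.vstack([cv2.imread("pics/top0.png")[100:260,150:350],manip.snapshot("top")[100:260,150:350,::-1]]))
E
```

```text
t: 19.15
ee_pos: [0.5419, 0.0627, 0.2067]
tool_rot: [0.003, 0.762, 0.648, 0.005]
wrist_force: [-1.2, 0.9, 0.4]
width: -0.006
```

View pics/top1.png

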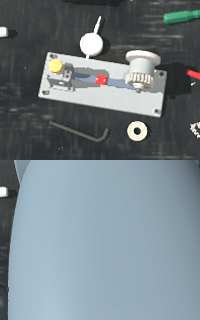

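The arm hides the head in the top view, but earlier wrist views showed the loose items undisturbed. The tool is now clear at z = 0.207 m, so I hand in.

```bash
python3 -c "
from plant import manip
print(manip.hand_in())"; python3 st.py
```

```text
the job is handed in; nothing more can be done
None
the job is handed in; nothing more can be done
```

The thumbscrew is set so the pad gives about 4 mm under 10 N. I handed the job in at about 19 s of the 64 s allowed, with no verdict reported.

- **First push:** held at about 10 N for over 0.5 s. The slack pad gave about 9 mm. While I was settling the force it rose briefly to about 13.5 N, still under the 18 N limit.
- **Tightening:** I turned the thumbscrew clockwise 1.16 rad by the wrist joint. I couldn't check directly for slip in the grip, but the second push gave the amount that turn should produce.
- **Second push:** held at 9 to 11 N (total force) for about 1 s. The give was about 4 mm, and the pad touched at about 69 mm height, as expected for a set leaf.

**Not confirmed:**
- **Nose force:** it can't be measured, so I inferred it from the give and the pad height.
- **Loose items:** the arm blocked the final top view. The hexagon key and dial gauge looked undisturbed in the wrist picture taken just before the second push. The bearing was last seen in place just before I gripped the screw.

At the end, the tool was lifted clear, with pad and screw released. The last wrist reading was about 1.5 N with nothing in contact, slightly above the usual noise.

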